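Test printed sleeves on a gauge pin and sort them

ROBOT

A 6-joint arm with a two-finger parallel gripper is mounted at the origin on the work surface. World frame = base frame: x ahead of the robot, y to its left, z up, the work surface at z = 0. Lengths are in m, angles in rad, forces in N, time in s.
With the tool pointing down it reaches from about 0.35 to 0.875 m from the base axis. Payload 4.2 kg.
Tool frame: the origin (TCP) lies at the very end of the fingers, on their centre line; the grasp point (between the pads) lies 19 mm behind it; z points along the fingers, x is the direction in which the jaws open and shut, and the axes are right-handed (so a half turn about z gives the same grasp; the last joint's range is limited). The gripper opens to 85 mm and grips with 20 to 120 N. Pads are 22 mm wide; open, the fingers measure 114 mm over their backs; the gripper's body (76 mm by 85 mm) begins 54 mm behind the grasp point. The pads swing forward as they close: fully open they stand 13 mm farther back than shut.
Start: joints at [-1.038, 0.385, 0.008, 0, -1.194, -0.259], TCP at [0.169, -0.602, 0.231] pointing down, gripper open.
Joint ranges: [-3.14, 3.14], [-1.21, 2.06], [-1.07, 1.41], [-3.16, 2.05], [-2.99, -0.16], [-3.1, 3.1]. Speed limits (rad/s): [2.79, 2.79, 3.14, 3.14, 3.14, 3.14].

INTERFACE

Orientations are given as a unit quaternion [w, x, y, z].
In Python, from bench import * gives the robot as it stands.
- The arm moves only by the tool send_rows, never from a script. Its argument "moves" is a list that holds one entry, the list of rows, each a list of 7 numbers: the turn, a rotation vector about the tool's x, y, z in degrees, then the shift along the tool's x, y, z in mm, then the closure, from 0 (fully open) to 1 (shut). In form: [[[rx, ry, rz, dx, dy, dz, hand], ...]]. A call has 1 to 20 rows; each row is the pose to reach, as a shift and turn from the pose measured when the call began, along the tool's axes at that moment; what a row does not reach only later rows make up. A row lasts 1/10 s, in which the tool goes at most 50 mm and 8.59 degrees, less where a joint would pass 70% of its speed; a pose out of reach is approached as far as the arm can. A call with a gripper value outside its range is refused whole. The fingers move at their own pace and stop on an object; "force" is the grip in N (left out, the last holds). Time passes only in rows, so rows that repeat a pose let the fingers close. It gives the time, the measured TCP pose, the force and the opening at its end, in the units of the state.
- observe(): the state, without advancing time (a new reading comes with each control period).
- get_image(name): name is "scene" or "top" or "wrist"; returns the picture (384x512x3 uint8, blue, green, red); there is no depth.
- calibration(name): a dict with "fx", "fy", "cx", "cy" (pixels), "R" (3x3) and "t" (3): a world point X has camera coordinates R X + t; the wrist camera has in their place "hand_eye" (4x4, takes a point from camera to tool coordinates, whose origin is the TCP and whose axes are the tool frame's). Camera axes: x right, y down, z forward; pixel columns grow to the right and rows downward; lengths in m; the calibration is good to about 2 mm. A picture is of the moment at which its call begins: read the wrist's pose just before it. calibration takes no time and is no camera call.
- job_done(): hands the job in, once; it reports no verdict.
The state is a dict: "time_s": time; "joint_pos": joint angles; "dq": joint speeds; "joint_torque": joint torques, N m; "position": TCP position; "ee_rot": TCP orientation; "ft_force": force on the tool from outside, world axes, zero at the start; "wrist_torque": the same for the moment, N m; "grip_width": finger opening in m.
Only numpy, scipy, OpenCV 4.12 (cv2) and the standard library are available. Lean on these libraries where they do the work, as an engineer would, in place of code of your own. Each camera call takes 0.05 s, during which the arm holds its last target. There are 200 camera calls.

TASK

One at a time, take the two round black sleeves out of the rack and slide each down over the steel gauge pin as far as it will go. If it goes fully home, stand it upright in the square tray; if it sticks part-way, stand it upright in the round tub. Sort the first sleeve before trying the second, and leave the rack's other two parts, the bottle and the screwdriver undisturbed.

Things in the scene. Friction and masses are not known exactly. Their poses are not given: they have to be found in the camera images.
- sleeve_a_mid (a point): first sleeve: a round black printed plastic sleeve, outside diameter 34 mm, 60 mm tall, standing upright; its plain through bore is 20 mm wide at both ends (wall 7 mm), about 50 g. Both sleeves look the same from outside and either way up, and one of them may be choked half-way down the bore by a printing fault, which only the gauge pin shows. The point is the sleeve's centre, half-way up (30 mm above its foot); z is the bore axis
- sleeve_b_mid (a point): second sleeve: a round black printed plastic sleeve, outside diameter 34 mm, 60 mm tall, standing upright; its plain through bore is 20 mm wide at both ends (wall 7 mm), about 50 g. Both sleeves look the same from outside and either way up, and one of them may be choked half-way down the bore by a printing fault, which only the gauge pin shows. The point is the sleeve's centre, half-way up (30 mm above its foot); z is the bore axis
- sleeve_a: the same first sleeve, origin at the centre of its foot
- sleeve_b: the same second sleeve, origin at the centre of its foot
- rack: low fixed plywood rack, 68 mm (x) by 190 mm (y), with four open pockets in one row along its y axis, 46 mm apart; pocket floor 5 mm and walls 22 mm above the bench. Origin: centre of its underside. Sleeves, plug and standoff stand one to a pocket in any order, with only about 12 to 18 mm between neighbours along the row, too little for a finger; both sides of the row (rack x) are free above the 22 mm wall
- gauge: fixed gauge: square aluminium base 100 by 100 mm, 14 mm thick, with a dark round seat (diameter 44, top 22 mm above the bench) and an upright steel pin on it. Origin: centre of the underside, on the pin axis
- gauge_seat (a point): top of the seat on the pin axis, 22 mm above the bench; z up. The pin is 18 mm in diameter and its tip is 50 mm above this point; the top 8 mm taper to 8 mm diameter. A sleeve that fits goes down until its foot rests on the seat (centre 30 mm above it); a choked one sticks with its centre about 51 mm above it
- tray_floor (a point): centre of the inner floor of the square tray (for sleeves that fit): fixed grey plastic, 130 by 130 mm outside, walls 4 mm thick, rim 21 mm above this floor point; sides along its own x and y axes
- tub_floor (a point): centre of the inner floor of the round tub (for sleeves that stick): fixed grey plastic, 132 mm outside diameter, wall 4 mm thick, rim 21 mm above this floor point
- plug_mid (a point): bystander in the rack: solid black stepped plug, diameter 32 mm up to 45 mm, then 20 mm, 76 mm tall; point on its axis 37 mm above its foot
- standoff_mid (a point): bystander in the rack: solid square aluminium standoff, 28 by 28 by 74 mm tall; point at its centre
- bottle_mid (a point): bystander: grey bottle standing on the bench, diameter 64 mm, 150 mm tall; point at its centre
- driver_mid (a point): bystander: black-handled screwdriver lying on the bench, about 150 mm long; point near its middle, x along it
Mind the look-alikes: they are no part of the job. Leave any blue look-alike of the part that bears tray_floor alone.

How it is judged:
On the way, in this order (a step that is already met when the one before it is completed fails the run):
1. either sleeve is on the gauge pin as far as it will go: fully home on the seat, or stuck part-way on the pin (((horizontal distance between sleeve_a_mid and gauge_seat below 0.004 m and z of sleeve_a_mid in the frame of gauge_seat between 0.026 and 0.034 m and angle between the z axis of sleeve_a_mid and the z axis of gauge_seat, either way round below 0.15 rad and contact force between sleeve_a and gauge above 0.1 N) or (horizontal distance between sleeve_b_mid and gauge_seat below 0.004 m and z of sleeve_b_mid in the frame of gauge_seat between 0.046 and 0.056 m and angle between the z axis of sleeve_b_mid and the z axis of gauge_seat, either way round below 0.15 rad and contact force between sleeve_b and gauge above 0.1 N))), for 0.1 s.
2. the other sleeve is on the pin as far as it will go while the first already stands upright in its right place (fits: square tray; sticks: round tub) ((((horizontal distance between sleeve_a_mid and gauge_seat below 0.004 m and z of sleeve_a_mid in the frame of gauge_seat between 0.026 and 0.034 m and angle between the z axis of sleeve_a_mid and the z axis of gauge_seat, either way round below 0.15 rad and contact force between sleeve_a and gauge above 0.1 N) and (horizontal distance between sleeve_b_mid and tub_floor below 0.047 m and z of sleeve_b_mid in the frame of tub_floor between 0.026 and 0.034 m and angle between the z axis of sleeve_b_mid and the z axis of tub_floor, either way round below 0.1 rad)) or ((horizontal distance between sleeve_b_mid and gauge_seat below 0.004 m and z of sleeve_b_mid in the frame of gauge_seat between 0.046 and 0.056 m and angle between the z axis of sleeve_b_mid and the z axis of gauge_seat, either way round below 0.15 rad and contact force between sleeve_b and gauge above 0.1 N) and (x of sleeve_a_mid in the frame of tray_floor between -0.047 and 0.047 m and y of sleeve_a_mid in the frame of tray_floor between -0.047 and 0.047 m and z of sleeve_a_mid in the frame of tray_floor between 0.026 and 0.034 m and angle between the z axis of sleeve_a_mid and the z axis of tray_floor, either way round below 0.1 rad)))), for 0.1 s.
At the end, for the whole second after the job is handed in: the sleeve that goes fully home (sleeve_a) stands upright on the floor of the square tray and the one that sticks (sleeve_b) stands upright on the floor of the round tub, each within 47 mm of the middle (each way in the tray), within 0.1 rad of upright, foot within 4 mm of the floor, and at rest (x of sleeve_a_mid in the frame of tray_floor between -0.047 and 0.047 m and y of sleeve_a_mid in the frame of tray_floor between -0.047 and 0.047 m and z of sleeve_a_mid in the frame of tray_floor between 0.026 and 0.034 m and angle between the z axis of sleeve_a_mid and the z axis of tray_floor, either way round below 0.1 rad and horizontal distance between sleeve_b_mid and tub_floor below 0.047 m and z of sleeve_b_mid in the frame of tub_floor between 0.026 and 0.034 m and angle between the z axis of sleeve_b_mid and the z axis of tub_floor, either way round below 0.1 rad and linear speed of each of sleeve_a, sleeve_b below 0.01 m/s); the robot touches nothing.
It fails at once if the stepped plug is moved more than 20 mm (distance of plug_mid from where it was at the start of the episode above 0.02 m).
It fails at once if the square standoff is moved more than 20 mm (distance of standoff_mid from where it was at the start of the episode above 0.02 m).
It fails at once if the bottle is moved more than 20 mm (distance of bottle_mid from where it was at the start of the episode above 0.02 m).
It fails at once if the screwdriver is moved more than 25 mm (distance of driver_mid from where it was at the start of the episode above 0.025 m).
It also fails if it takes over 69 s, if anything falls off the work surface, if the arm or the gripper's body presses on something with over 40 N, if the wrist force passes 120 N, or if a joint passes its speed limit or range.

## Working session

There is one attempt and no reset: what is moved stays moved. The work goes in short steps, Python scripts to look and compute and a tool call to move; the robot and the scene stay as the last step left them, time stands still between calls to the robot, and variables do not carry over. Pictures are saved under pics/ and viewed, about 8 in all and at most 12, crops included, and the job is handed in when it is done.

Besides the shell and the picture viewer there is one more tool, called after "Call:" as name(argument=value, ...), one argument or row to a line, values as JSON. send_rows: Moves the arm, as the interface text tells. Its arguments: {"type":"object","properties":{"moves":{"type":"array","items":{"type":"array","items":{"type":"array","items":{"type":"number"}}}},"force":{"type":"number"}},"required":["moves"]}

```bash
mkdir -p pics; ls; python3 - <<'E'
from bench import *
import cv2,numpy as np
print(observe())
for n in ("scene","top","wrist"):
    im=get_image(n); cv2.imwrite(f"pics/{n}0.png",im); c=calibration(n); print(n,{k:np.round(v,4).tolist() for k,v in c.items()})
E
```

```text
pics
{'time_s': 0.0, 'joint_pos': array([-1.03840371e+00,  3.85519930e-01,  6.60470098e-03, -5.03736650e-04,
       -1.19398051e+00, -2.58573161e-01]), 'dq': array([ 6.38147437e-04,  1.18292546e-03, -2.26599796e-04,  4.73496229e-05,
       -4.49025284e-04, -6.59705533e-04]), 'joint_torque': array([ 1.87809615e-03, -3.92289484e+01,  1.88402510e+01,  4.18630645e+00,
       -4.58584007e-03, -4.93878943e-06]), 'position': array([ 0.16884827, -0.60114581,  0.23023471]), 'ee_rot': array([-8.81930934e-04,  6.04056089e-01,  7.96941080e-01,  6.15531936e-04]), 'ft_force': array([ 0.31001433, -0.41449923, -0.28787473]), 'wrist_torque': array([0.00627273, 0.05847344, 0.03345968]), 'grip_width': 0.08548074453154247}
scene {'fx': 376.6308, 'fy': 376.6308, 'cx': 254.5002, 'cy': 192.954, 'R': [[0.4883, 0.8726, -0.0057], [0.4932, -0.2814, -0.8231], [-0.7199, 0.3992, -0.5678]], 't': [-0.2818, -0.1578, 1.2411]}
top {'fx': 404.43, 'fy': 404.43, 'cx': 261.7886, 'cy': 195.9549, 'R': [[0.0126, -0.9998, -0.0159], [-0.9988, -0.0119, -0.0478], [0.0476, 0.0164, -0.9987]], 't': [0.0447, 0.4948, 1.203]}
wrist {'fx': 345.5668, 'fy': 345.5668, 'cx': 259.0774, 'cy': 188.6649, 'hand_eye': [[1.0, -0.0007, 0.0008, -0.0005], [0.0004, 0.9612, 0.2757, -0.0696], [-0.001, -0.2757, 0.9612, -0.1426], [0.0, 0.0, 0.0, 1.0]]}
```

View pics/top0.png

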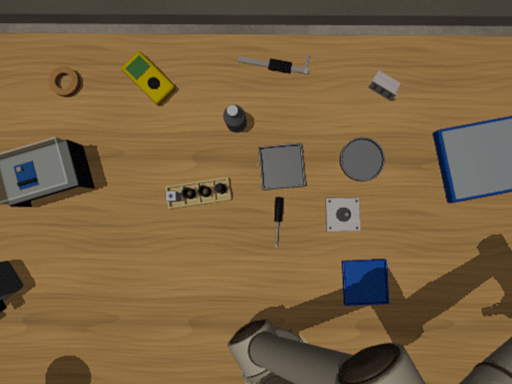

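View pics/scene0.png

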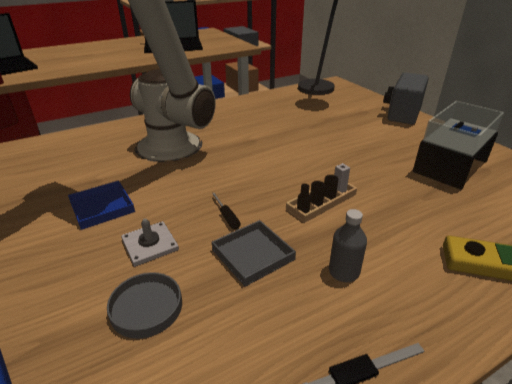

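Top view: the rack is centred near (198,192). From left to right it holds the standoff (171,196), the two sleeves (189,193 and 205,191) and the plug (220,188). The grey tray is at (283,167), the tub at (362,159), the gauge at (343,214), the bottle at (235,118), the driver at (278,220), and the blue decoy at (365,282). The scene view agrees: the stepped plug and the standoff are at the ends, with the sleeves in the middle pockets.

```bash
cat > h.py <<'E'
from bench import *
import cv2,numpy as np
from scipy.spatial.transform import Rotation as Ro
def rot(q): return Ro.from_quat([q[1],q[2],q[3],q[0]]).as_matrix()
def ray(n,px,s=None):
    c=calibration(n); d=np.array([(px[0]-c["cx"])/c["fx"],(px[1]-c["cy"])/c["fy"],1.])
    if n=="wrist":
        T=np.array(c["hand_eye"]); R=rot(s["ee_rot"]); return R@T[:3,3]+s["position"], R@T[:3,:3]@d
    R=np.array(c["R"]); return -R.T@np.array(c["t"]), R.T@d
def onz(n,px,z,s=None):
    o,d=ray(n,px,s); return o+d*(z-o[2])/d[2]
def proj(n,X,s=None):
    c=calibration(n); X=np.asarray(X,float)
    if n=="wrist":
        T=np.array(c["hand_eye"]); p=T[:3,:3].T@(rot(s["ee_rot"]).T@(X-s["position"])-T[:3,3])
    else: p=np.array(c["R"])@X+np.array(c["t"])
    return np.array([c["fx"]*p[0]/p[2]+c["cx"],c["fy"]*p[1]/p[2]+c["cy"]])
def plan(xyz,yaw,s=None):
    """row numbers (shift in tool mm, turn deg) to TCP xyz, tool down with tool x at world yaw (deg)"""
    s=s or observe(); R=rot(s["ee_rot"])
    best=None
    for k in (0,180,-180):
        y=np.deg2rad(yaw+k); x=np.array([np.cos(y),np.sin(y),0]); z=np.array([0,0,-1.]); T=np.c_[x,np.cross(z,x),z]
        rv=np.rad2deg(Ro.from_matrix(R.T@T).as_rotvec())
        if best is None or np.linalg.norm(rv)<np.linalg.norm(best): best=rv
    return np.round(best,2).tolist(), np.round(R.T@(np.asarray(xyz)-s["position"])*1000,1).tolist()
E
python3 - <<'E'
from h import *
im=cv2.imread("pics/top0.png")
for n,p,z in [("standoff",(171,196),.079),("s1",(189,193),.065),("s2",(205,191),.065),("plug",(220,188),.081),("rackL",(166,197),.022),("rackR",(231,189),.022),("tray",(283,167),.024),("tub",(362,159),.024),("seat",(343,214),.022),("bottle",(235,112),.15),("drv",(278,220),.01)]:
    print(n,np.round(onz("top",p,z),4))
# contours: rack colour (tan), tray/tub grey
hsv=cv2.cvtColor(im,cv2.COLOR_BGR2HSV)
g=((hsv[...,1]<70)).astype('u1')
for c in cv2.findContours(g,cv2.RETR_EXTERNAL,cv2.CHAIN_APPROX_NONE)[0]:
    if 300<cv2.contourArea(c)<4000:
        r=cv2.minAreaRect(c); print(np.round(r[0],1),np.round(r[1],1),round(r[2],1),cv2.contourArea(c), np.round(onz("top",r[0],.02),4))
cv2.imwrite("pics/c1.png",cv2.resize(im[130:260,150:400],None,fx=3.2,fy=3.2,interpolation=cv2.INTER_CUBIC))
s=observe();R=rot(s["ee_rot"]);print(R.round(3))
E
```

```text
standoff [0.4878 0.3083 0.079 ]
s1 [0.4977 0.2598 0.065 ]
s2 [0.504  0.2137 0.065 ]
plug [0.5121 0.1686 0.081 ]
rackL [0.4872 0.3371 0.022 ]
rackR [0.5134 0.1428 0.022 ]
tray [ 0.5809 -0.0117  0.024 ]
tub [ 0.6073 -0.2464  0.024 ]
seat [ 0.443  -0.1909  0.022 ]
bottle [0.7131 0.1235 0.15  ]
drv [0.4227 0.0012 0.01  ]
[486.  373.5] [50. 19.] 0.0 595.5 [-0.0137 -0.6059  0.02  ]
[395.5 363. ] [57. 40.] -0.0 815.0 [ 0.0114 -0.345   0.02  ]
[497. 355.] [34. 28.] 90.0 423.5 [ 0.0396 -0.6383  0.02  ]
[ 11.  282.5] [41. 22.] 90.0 543.5 [0.2264 0.7958 0.02  ]
[343.  214.5] [33. 34.] 90.0 1069.0 [ 0.4416 -0.1913  0.02  ]
[281.6 166.1] [43.6 43.8] 84.6 1812.0 [ 0.5841 -0.0075  0.02  ]
[361.8 158.8] [43.1 43.8] 45.0 1473.5 [ 0.6086 -0.2466  0.02  ]
[ 35.5 171.5] [56.6 86.1] 73.3 3546.0 [0.5597 0.7352 0.02  ]
[234.5 118. ] [26. 21.] 90.0 433.0 [0.7283 0.1359 0.02  ]
[385.   85.2] [28.  19.9] 31.0 495.0 [ 0.832  -0.3161  0.02  ]
[273.5  64. ] [18. 71.] 90.0 363.5 [0.8947 0.0201 0.02  ]
[[-0.27   0.963 -0.001]
 [ 0.963  0.27   0.002]
 [ 0.002 -0.    -1.   ]]
```

View pics/c1.png

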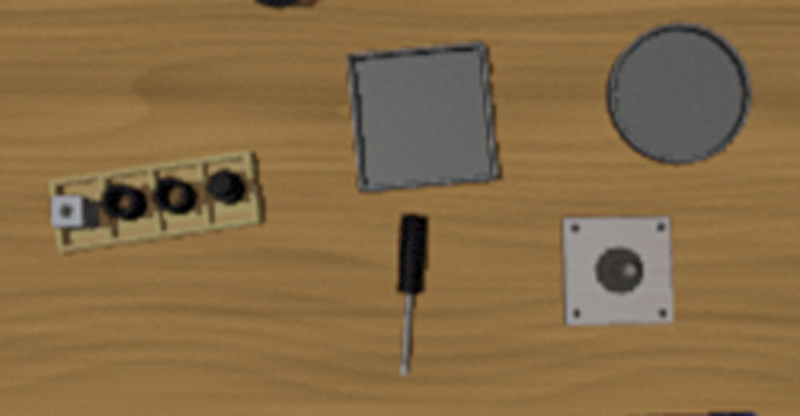

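The crop confirms the layout: standoff, sleeve, sleeve, plug from left to right. The rack's yaw is about 7.7°. Next I hover near the gauge with the wrist camera for fine measurement.

```bash
python3 - <<'E'
from h import *
print(plan([.443,-.23,.25],187.7))
E
```

```text
([0.07, -0.08, -82.02], [283.4, 364.3, -19.1])
```

Call:
send_rows(
  moves=[
    [[0, 0, -82, 283, 364, -19, 0], [0, 0, -82, 283, 364, -19, 0], [0, 0, -82, 283, 364, -19, 0], [0, 0, -82, 283, 364, -19, 0], [0, 0, -82, 283, 364, -19, 0], [0, 0, -82, 283, 364, -19, 0], [0, 0, -82, 283, 364, -19, 0], [0, 0, -82, 283, 364, -19, 0], [0, 0, -82, 283, 364, -19, 0], [0, 0, -82, 283, 364, -19, 0], [0, 0, -82, 283, 364, -19, 0], [0, 0, -82, 283, 364, -19, 0], [0, 0, -82, 283, 364, -19, 0], [0, 0, -82, 283, 364, -19, 0]],
  ],
)

```text
time_s: 1.55
position: [0.4422, -0.2313, 0.2498]
ee_rot: [-0.0, -0.066, 0.998, 0.001]
ft_force: [0.3, 0.4, 0.3]
grip_width: 0.0851
```

```bash
python3 - <<'E'
from h import *
s=observe(); print(s["time_s"],s["position"],s["ft_force"],np.rad2deg(s["dq"]).round(2))
im=get_image("wrist"); cv2.imwrite("pics/w1.png",im)
import pickle; pickle.dump(s,open("s1.pkl","wb"))
print(proj("wrist",[.443,-.191,.022],s),proj("wrist",[.443,-.191,.072],s))
print("rack",plan([.50,.195,.25],187.7,s))
E
```

```text
1.55 [ 0.44216181 -0.2313288   0.24981367] [0.31682773 0.384174   0.27356877] [-0.04 -0.01  0.16  0.12 -0.03  0.11]
[253.71846037 191.3099217 ] [253.08349844 205.96052811]
rack ([0.1, -0.04, -0.15], [-113.3, 415.0, 0.5])
```

View pics/w1.png

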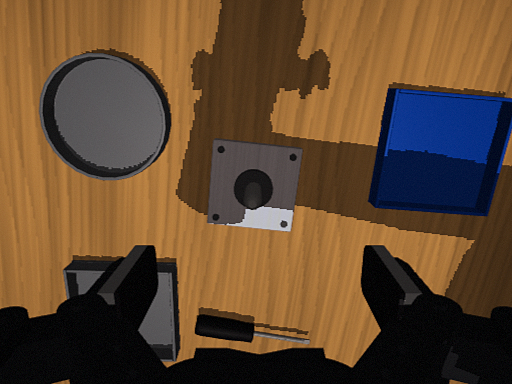

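The wrist view shows the gauge with corner holes at (221,149), (293,157), (284,224) and (215,217), the seat at (253,189), the tub at (105,116) and the blue decoy at the right. The tray is partly hidden by a finger. I refine these to sub-pixel values and then go to the rack.

```bash
python3 - <<'E'
from h import *
import pickle; s=pickle.load(open("s1.pkl","rb")); im=cv2.imread("pics/w1.png"); g=cv2.cvtColor(im,cv2.COLOR_BGR2GRAY)
P=[]
for x,y in [(221,149),(293,157),(284,224),(215,217)]:
    w=g[y-6:y+7,x-6:x+7].astype(float); w=np.clip(np.median(w)-15-w,0,None); yy,xx=np.mgrid[y-6:y+7,x-6:x+7]
    p=((w*xx).sum()/w.sum(),(w*yy).sum()/w.sum()); P.append(onz("wrist",p,.014,s)); print(np.round(p,1),P[-1].round(4))
print("gauge centre",np.mean(P,0).round(4), "side", [np.linalg.norm(P[i]-P[i-1]).round(4) for i in range(4)])
sub=g[160:215,225:280]; m=(sub<62).astype('u1')
c=max(cv2.findContours(m,cv2.RETR_EXTERNAL,cv2.CHAIN_APPROX_NONE)[0],key=cv2.contourArea)
e=cv2.fitEllipse(cv2.convexHull(c)); print("seat",np.round(e[0],1)+[225,160],np.round(e[1],1),onz("wrist",np.array(e[0])+[225,160],.022,s).round(4))
# tub rim outer ellipse
hsv=cv2.cvtColor(im,cv2.COLOR_BGR2HSV); m=((hsv[...,1]<70)).astype('u1'); m[:, 190:]=0; m[240:]=0
c=max(cv2.findContours(m,cv2.RETR_EXTERNAL,cv2.CHAIN_APPROX_NONE)[0],key=cv2.contourArea)
e=cv2.fitEllipse(cv2.convexHull(c)); print("tub",np.round(e[0],1),np.round(e[1],1),onz("wrist",e[0],.015,s).round(4))
E
```

```text
[220.6 149.1] [ 0.4851 -0.232   0.014 ]
[292.6 157. ] [ 0.405  -0.2337  0.014 ]
[283.4 223.8] [ 0.4032 -0.1536  0.014 ]
[215.3 216.7] [ 0.4834 -0.152   0.014 ]
gauge centre [ 0.4442 -0.1929  0.014 ] side [np.float64(0.08), np.float64(0.0802), np.float64(0.0801), np.float64(0.0802)]
seat [253.  188.7] [39.1 40.7] [ 0.4442 -0.1939  0.022 ]
tub [104.1 115.8] [121.9 135.7] [ 0.6123 -0.2517  0.015 ]
```

Call:
send_rows(
  moves=[
    [[0, 0, 0, -113, 415, 0, 0], [0, 0, 0, -113, 415, 0, 0], [0, 0, 0, -113, 415, 0, 0], [0, 0, 0, -113, 415, 0, 0], [0, 0, 0, -113, 415, 0, 0], [0, 0, 0, -113, 415, 0, 0], [0, 0, 0, -113, 415, 0, 0], [0, 0, 0, -113, 415, 0, 0], [0, 0, 0, -113, 415, 0, 0], [0, 0, 0, -113, 415, 0, 0], [0, 0, 0, -113, 415, 0, 0], [0, 0, 0, -113, 415, 0, 0], [0, 0, 0, -113, 415, 0, 0]],
  ],
)

```text
time_s: 2.9
position: [0.4997, 0.1936, 0.2507]
ee_rot: [-0.0, -0.065, 0.998, 0.001]
ft_force: [-0.2, 0.1, -0.5]
grip_width: 0.0855
```

```bash
python3 - <<'E'
from h import *
s=observe(); print(s["time_s"],s["position"],s["ft_force"],np.rad2deg(s["dq"]).round(2))
im=get_image("wrist"); cv2.imwrite("pics/w2.png",im)
import pickle; pickle.dump(s,open("s2.pkl","wb"))
cv2.imwrite("pics/w2c.png",cv2.resize(im[90:290,140:390],None,fx=3,fy=3,interpolation=cv2.INTER_CUBIC))
E
```

```text
2.9 [0.49969173 0.19364922 0.25069466] [-0.23428525  0.12646476 -0.48225052] [ 0.   -0.05  0.14  0.03  0.03  0.04]
```

View pics/w2c.png

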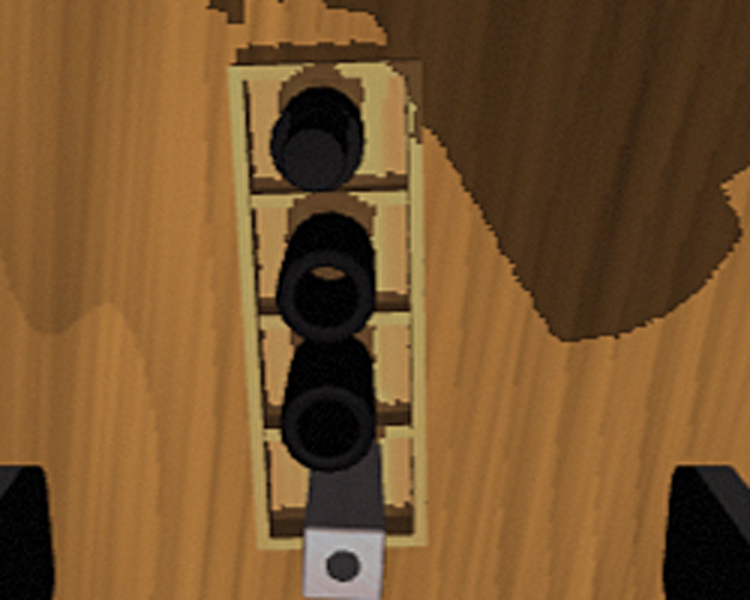

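The crop shows, from top to bottom: plug (318,160), sleeve 1 top ring (327,296), sleeve 2 top ring (328,429), standoff (343,563). The rack corners are near (229,66), (420,62), (258,548) and (427,546).

```bash
python3 - <<'E'
from h import *
import pickle; s=pickle.load(open("s2.pkl","rb"))
f=lambda p:(140+p[0]/3-.33,90+p[1]/3-.33)
im=cv2.imread("pics/w2.png"); g=cv2.cvtColor(im,cv2.COLOR_BGR2GRAY)
for n,p,z in [("near",(327,296),.065),("far",(328,429),.065),("c1",(229,66),.022),("c2",(420,62),.022),("c3",(427,546),.022),("c4",(258,548),.022),("plugtop",(314,158),.081),("stand",(343,563),.079)]:
    print(n,onz("wrist",f(p),z,s).round(4))
for n,p in (("near",(327,296)),("far",(328,429))):
    x,y=map(int,f(p)); sub=im[y-30:y+30,x-30:x+30].max(2)
    for r in (y,y+1): print(n,r,x-24,im[r,x-24:x+25].max(1).tolist())
    print("col",y-24,im[y-24:y+25,x].max(1).tolist())
E
```

```text
near [0.507 0.219 0.065]
far [0.501 0.266 0.065]
c1 [0.5508 0.1527 0.022 ]
c2 [0.4847 0.1427 0.022 ]
c3 [0.4543 0.33   0.022 ]
c4 [0.5214 0.3396 0.022 ]
plugtop [0.5163 0.1718 0.081 ]
stand [0.4903 0.3084 0.079 ]
near 188 224 [157, 72, 123, 199, 190, 193, 197, 153, 5, 12, 15, 22, 24, 21, 7, 8, 5, 3, 6, 0, 3, 5, 6, 6, 3, 0, 7, 10, 3, 10, 3, 5, 2, 2, 7, 8, 20, 24, 21, 19, 10, 63, 100, 99, 89, 86, 84, 79, 89]
near 189 224 [159, 79, 66, 103, 98, 98, 105, 80, 6, 18, 17, 25, 24, 19, 5, 0, 0, 6, 7, 9, 4, 1, 2, 8, 7, 7, 3, 3, 5, 3, 4, 7, 7, 2, 3, 13, 27, 22, 21, 18, 19, 67, 108, 102, 96, 96, 91, 87, 86]
col 164 [1, 10, 2, 2, 0, 3, 8, 5, 2, 15, 24, 21, 22, 23, 13, 89, 89, 90, 82, 26, 2, 5, 4, 10, 3, 7, 9, 3, 1, 3, 1, 7, 0, 1, 0, 18, 27, 23, 25, 17, 7, 3, 5, 1, 2, 4, 6, 2, 10]
far 232 225 [176, 183, 142, 28, 40, 43, 47, 43, 18, 12, 16, 19, 21, 17, 15, 3, 5, 7, 8, 1, 10, 1, 5, 4, 3, 5, 2, 5, 3, 3, 5, 4, 0, 0, 11, 15, 20, 18, 16, 10, 67, 102, 96, 136, 181, 178, 179, 177, 175]
far 233 225 [175, 181, 162, 155, 179, 181, 181, 163, 94, 4, 19, 22, 26, 20, 4, 1, 5, 0, 9, 9, 3, 4, 5, 2, 3, 5, 5, 8, 2, 3, 6, 8, 8, 3, 9, 19, 22, 19, 16, 15, 69, 105, 94, 139, 189, 183, 182, 179, 182]
col 208 [6, 8, 2, 3, 4, 0, 6, 6, 6, 1, 14, 26, 26, 25, 17, 9, 2, 3, 5, 8, 9, 0, 4, 4, 3, 3, 8, 7, 1, 2, 0, 7, 4, 0, 11, 29, 27, 19, 10, 24, 50, 52, 49, 47, 49, 53, 48, 51, 49]
```

```bash
python3 - <<'E'
from h import *
print(plan([.507,.219,.25],188.9),plan([.507,.219,.03],188.9))
E
```

```text
([0.1, -0.02, -1.45], [-10.5, 24.1, 0.8]) ([0.1, -0.02, -1.45], [-10.6, 23.7, 220.8])
```

Call:
send_rows(
  moves=[
    [[0, 0, -1.5, -10.5, 24, 1, 0], [0, 0, -1.5, -10.5, 24, 40, 0], [0, 0, -1.5, -10.5, 24, 80, 0], [0, 0, -1.5, -10.5, 24, 120, 0], [0, 0, -1.5, -10.5, 24, 160, 0], [0, 0, -1.5, -10.5, 24, 190, 0], [0, 0, -1.5, -10.5, 24, 205, 0], [0, 0, -1.5, -10.5, 24, 215, 0], [0, 0, -1.5, -10.5, 24, 221, 0], [0, 0, -1.5, -10.5, 24, 221, 0], [0, 0, -1.5, -10.5, 24, 221, 0.4], [0, 0, -1.5, -10.5, 24, 221, 1], [0, 0, -1.5, -10.5, 24, 221, 1], [0, 0, -1.5, -10.5, 24, 221, 1], [0, 0, -1.5, -10.5, 24, 221, 1], [0, 0, -1.5, -10.5, 24, 221, 1], [0, 0, -1.5, -10.5, 24, 221, 1]],
  ],
  force=40,
)

```text
time_s: 4.65
position: [0.5074, 0.2196, 0.0307]
ee_rot: [0.0, -0.078, 0.997, 0.001]
ft_force: [-0.7, -0.8, 6.0]
grip_width: 0.0334
```

```bash
python3 - <<'E'
from h import *
s=observe(); print(s)
x,y,z=s["position"]; print(plan([x,y,.16],188.9), plan([.4442,-.1934,.16],188.9))
E
```

```text
{'time_s': 4.65, 'joint_pos': array([ 0.70093208,  0.49126053, -0.40763864, -0.00224623, -0.66978018,
       -0.54247916]), 'dq': array([ 6.35072578e-04, -6.70331485e-04, -1.01763438e-03, -1.39372698e-03,
        1.25807986e-03, -7.23668069e-07]), 'joint_torque': array([-1.00443258e-01, -3.52832437e+01,  1.16661948e+01,  2.42603280e+00,
        2.77235415e-01, -9.90353379e-03]), 'position': array([0.50737587, 0.21961335, 0.03065338]), 'ee_rot': array([ 4.53794838e-04, -7.82665315e-02,  9.96931664e-01,  1.18402424e-03]), 'ft_force': array([-0.70790691, -0.77093156,  6.01274037]), 'wrist_torque': array([-0.08149586,  0.29604294,  0.01562227]), 'grip_width': 0.033393320227606924}
([0.13, 0.06, 0.08], [-0.1, 0.3, -129.3]) ([0.13, 0.06, 0.08], [126.7, -397.8, -130.4])
```

Call:
send_rows(
  moves=[
    [[0, 0, 0, 0, 0, -15, 1], [0, 0, 0, 0, 0, -50, 1], [0, 0, 0, 0, 0, -90, 1], [0, 0, 0, 0, 0, -130, 1], [0, 0, 0, 13, -40, -130, 1], [0, 0, 0, 26, -80, -130, 1], [0, 0, 0, 39, -120, -130, 1], [0, 0, 0, 52, -160, -130, 1], [0, 0, 0, 65, -205, -130, 1], [0, 0, 0, 80, -250, -130, 1], [0, 0, 0, 94, -295, -130, 1], [0, 0, 0, 108, -340, -130, 1], [0, 0, 0, 120, -380, -130, 1], [0, 0, 0, 126.7, -398, -130, 1], [0, 0, 0, 126.7, -398, -130, 1], [0, 0, 0, 126.7, -398, -130, 1]],
  ],
)

```text
time_s: 6.25
position: [0.4438, -0.1936, 0.1592]
ee_rot: [0.0, -0.078, 0.997, 0.001]
ft_force: [0.3, 0.2, -1.0]
grip_width: 0.0331
```

```bash
python3 - <<'E'
from h import *
s=observe(); print(s["time_s"],s["position"],s["ft_force"],s["grip_width"])
im=get_image("wrist"); cv2.imwrite("pics/w3.png",cv2.resize(im[150:384,100:420],None,fx=2.4,fy=2.4,interpolation=cv2.INTER_CUBIC))
print("expected sleeve top/foot px", proj("wrist",s["position"]+[0,0,.034],s),proj("wrist",s["position"]-[0,0,.026],s), "pin tip",proj("wrist",[.4442,-.1934,.072],s))
print(plan([.4442,-.1934,.10],188.9),s["ee_rot"])
E
```

```text
6.25 [ 0.44383458 -0.19364407  0.15919443] [ 0.30650332  0.1679607  -1.04040638] 0.03314014127743406
expected sleeve top/foot px [261.06256969 294.39890677] [260.28042213 228.81695349] pin tip [259.29546431 194.55563031]
([0.15, 0.04, 0.08], [-0.0, -0.4, 59.3]) [ 1.02967351e-04 -7.75905754e-02  9.96984295e-01  1.41683507e-03]
```

View pics/w3.png

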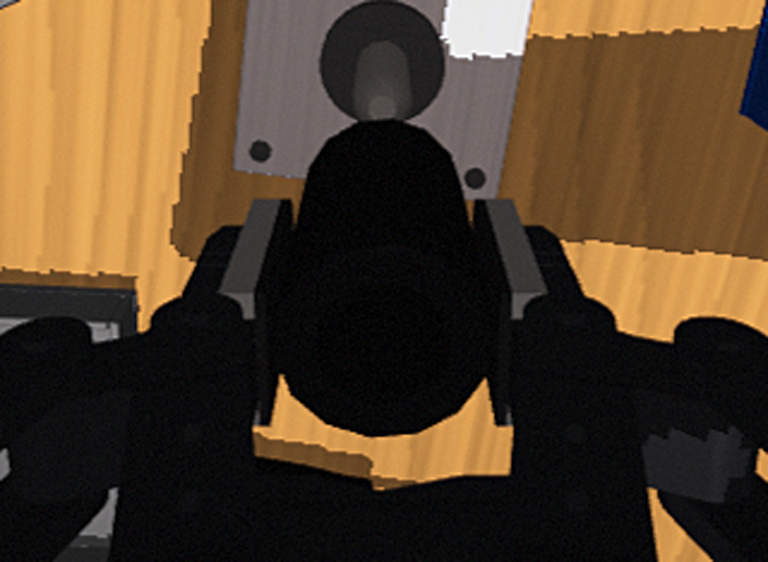

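The view shows the sleeve held squarely, with its lower front edge at crop (382,120), i.e. row ~200. The pin is just ahead with its tip at crop (381,105). I check the offset in the hand.

```bash
python3 - <<'E'
from h import *
s=observe(); p=s["position"]; R=rot(s["ee_rot"])
for o in (0,-1,-2,-3):
    print(o,[proj("wrist",p+R@np.array([0,o/1e3-.017,z]),s).round(1)[1] for z in (.026,)],[proj("wrist",p+R@np.array([0,o/1e3+.017,z]),s).round(1)[1] for z in (-.034,)])
print("obs",150+120/2.4,150+436/2.4)
print("tip obs",150+105/2.4)
E
```

```text
0 [np.float64(198.1)] [np.float64(334.1)]
-1 [np.float64(196.3)] [np.float64(331.9)]
-2 [np.float64(194.4)] [np.float64(329.6)]
-3 [np.float64(192.5)] [np.float64(327.3)]
obs 200.0 331.6666666666667
tip obs 193.75
```

Call:
send_rows(
  moves=[
    [[0, 0, 0, 0, 0, 30, 1], [0, 0, 0, 0, 0, 48, 1], [0, 0, 0, 0, 0, 55, 1], [0, 0, 0, 0, 0, 60, 1], [0, 0, 0, 0, 0, 64, 1], [0, 0, 0, 0, 0, 68, 1], [0, 0, 0, 0, 0, 72, 1], [0, 0, 0, 0, 0, 76, 1], [0, 0, 0, 0, 0, 80, 1], [0, 0, 0, 0, 0, 84, 1], [0, 0, 0, 0, 0, 84, 1]],
  ],
)

```text
time_s: 7.4
position: [0.4437, -0.1929, 0.0747]
ee_rot: [-0.0, -0.078, 0.997, 0.001]
ft_force: [-0.2, 0.1, -1.1]
grip_width: 0.0335
```

The sleeve is on the pin with no side load. I continue slowly past the stick height, where TCP would be about 0.069.

Call:
send_rows(
  moves=[
    [[0, 0, 0, 0, 0, 3, 1], [0, 0, 0, 0, 0, 5, 1], [0, 0, 0, 0, 0, 7, 1], [0, 0, 0, 0, 0, 8, 1], [0, 0, 0, 0, 0, 8, 1]],
  ],
)

```text
time_s: 7.9
position: [0.4436, -0.1929, 0.0666]
ee_rot: [-0.0, -0.078, 0.997, 0.002]
ft_force: [0.0, 0.4, -0.1]
grip_width: 0.0333
```

Call:
send_rows(
  moves=[
    [[0, 0, 0, 0, 0, 2, 1], [0, 0, 0, 0, 0, 4, 1], [0, 0, 0, 0, 0, 4, 1]],
  ],
)

```text
time_s: 8.2
position: [0.4433, -0.1928, 0.0623]
ee_rot: [-0.001, -0.078, 0.997, 0.002]
ft_force: [-0.8, -0.6, -0.0]
grip_width: 0.0333
```

No resistance 7 mm below the stick height, so this one fits so far. I go on down to the seat.

Call:
send_rows(
  moves=[
    [[0, 0, 0, 0, 0, 3, 1], [0, 0, 0, 0, 0, 6, 1], [0, 0, 0, 0, 0, 9, 1], [0, 0, 0, 0, 0, 11, 1], [0, 0, 0, 0, 0, 12, 1], [0, 0, 0, 0, 0, 12, 1]],
  ],
)

```text
time_s: 8.8
position: [0.4433, -0.1928, 0.0501]
ee_rot: [-0.001, -0.078, 0.997, 0.002]
ft_force: [0.4, 0.9, -0.2]
grip_width: 0.0332
```

Call:
send_rows(
  moves=[
    [[0, 0, 0, 0, 0, 1, 1], [0, 0, 0, 0, 0, 2, 1], [0, 0, 0, 0, 0, 3, 1], [0, 0, 0, 0, 0, 3, 1]],
  ],
)

```text
time_s: 9.2
position: [0.4433, -0.1928, 0.0477]
ee_rot: [-0.001, -0.078, 0.997, 0.002]
ft_force: [-1.3, 1.5, 4.9]
grip_width: 0.0334
```

Firm contact at the seat height. I let go briefly so it rests under its own weight, then regrip and lift off.

Call:
send_rows(
  moves=[
    [[0, 0, 0, 0, 0, 3, 1], [0, 0, 0, 0, 0, 2, 0.45], [0, 0, 0, 0, 0, 2, 0.45], [0, 0, 0, 0, 0, 2, 0.45], [0, 0, 0, 0, 0, 2, 0.45], [0, 0, 0, 0, 0, 2, 1], [0, 0, 0, 0, 0, 2, 1], [0, 0, 0, 0, 0, 2, 1], [0, 0, 0, 0, 0, 2, 1], [0, 0, 0, 0, 0, 2, 1], [0, 0, 0, 0, 0, 2, 1]],
  ],
)

```text
time_s: 10.3
position: [0.4433, -0.1928, 0.0456]
ee_rot: [-0.001, -0.078, 0.997, 0.002]
ft_force: [0.0, -0.2, 0.3]
grip_width: 0.0335
```

```bash
python3 - <<'E'
from h import *
s=observe(); p=s["position"]; print(s["time_s"],p,s["ft_force"],s["grip_width"])
im=get_image("scene"); cv2.imwrite("pics/sc1.png",im)
im=get_image("top"); cv2.imwrite("pics/t1.png",im)
# tray from first top picture, outer rim contour
im=cv2.imread("pics/top0.png"); hsv=cv2.cvtColor(im,cv2.COLOR_BGR2HSV); m=(hsv[...,1]<70).astype('u1')
m=m[135:200,250:315]; c=max(cv2.findContours(m,cv2.RETR_EXTERNAL,cv2.CHAIN_APPROX_NONE)[0],key=cv2.contourArea)
pts=cv2.boxPoints(cv2.minAreaRect(c))+[250,135]; W=np.array([onz("top",q,.024) for q in pts]); print(pts.round(1).tolist(),W.round(4),W.mean(0).round(4))
cv2.imwrite("pics/sc1c.png",cv2.resize(cv2.imread("pics/sc1.png")[160:340,60:360],None,fx=2.6,fy=2.6))
E
```

```text
10.3 [ 0.44332487 -0.19280182  0.0455991 ] [ 0.03212144 -0.23154179  0.32265552] 0.03353072363349157
[[257.7, 146.5], [301.3, 142.3], [305.4, 185.7], [261.8, 189.8]] [[ 0.6418  0.0646  0.024 ]
 [ 0.6556 -0.0656  0.024 ]
 [ 0.5258 -0.0789  0.024 ]
 [ 0.5119  0.0506  0.024 ]] [ 0.5838 -0.0073  0.024 ]
```

View pics/sc1c.png

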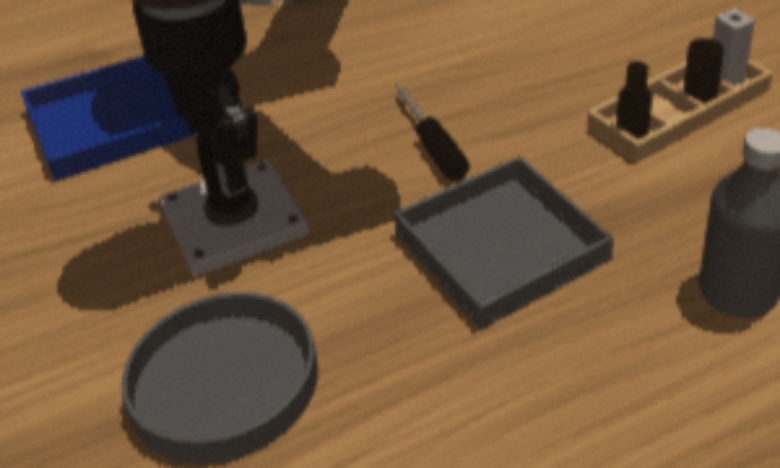

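The sleeve sits on the seat with the gripper around it, and the driver, bottle, plug and standoff are untouched. It fits, so it goes to the square tray.

```bash
python3 - <<'E'
from h import *
print(plan([.584,-.007,.12],188.9),plan([.584,-.007,.035],188.9))
E
```

```text
([0.19, -0.1, 0.07], [-167.8, 161.8, -74.1]) ([0.19, -0.1, 0.07], [-168.0, 161.5, 10.9])
```

Call:
send_rows(
  moves=[
    [[0, 0, 0, 0, 0, -10, 1], [0, 0, 0, 0, 0, -30, 1], [0, 0, 0, 0, 0, -55, 1], [0, 0, 0, 0, 0, -75, 1], [0, 0, 0, 0, 0, -75, 1], [0, 0, 0, -28, 27, -75, 1], [0, 0, 0, -58, 56, -75, 1], [0, 0, 0, -88, 85, -75, 1], [0, 0, 0, -118, 114, -75, 1], [0, 0, 0, -146, 141, -75, 1], [0, 0, 0, -168, 162, -75, 1], [0.2, -0.1, 0, -168, 162, -60, 1], [0.2, -0.1, 0, -168, 162, -35, 1], [0.2, -0.1, 0, -168, 162, -15, 1], [0.2, -0.1, 0, -168, 162, 0, 1], [0.2, -0.1, 0, -168, 162, 8, 1], [0.2, -0.1, 0, -168, 162, 12, 1], [0.2, -0.1, 0, -168, 162, 12, 1]],
  ],
)

```text
time_s: 12.2
position: [0.5837, -0.0066, 0.0335]
ee_rot: [-0.0, -0.078, 0.997, -0.0]
ft_force: [-0.1, -0.3, 0.1]
grip_width: 0.0334
```

Call:
send_rows(
  moves=[
    [[0, 0, 0, 0, 0, 2, 1], [0, 0, 0, 0, 0, 4, 1], [0, 0, 0, 0, 0, 5, 1], [0, 0, 0, 0, 0, 5, 1]],
  ],
)

```text
time_s: 12.6
position: [0.5837, -0.0066, 0.0286]
ee_rot: [-0.0, -0.078, 0.997, -0.0]
ft_force: [-0.2, -0.8, -0.0]
grip_width: 0.0333
```

Call:
send_rows(
  moves=[
    [[0, 0, 0, 0, 0, 1, 1], [0, 0, 0, 0, 0, 2, 1], [0, 0, 0, 0, 0, 2, 1]],
  ],
)

```text
time_s: 12.9
position: [0.5839, -0.0067, 0.0276]
ee_rot: [-0.0, -0.078, 0.997, -0.0]
ft_force: [-1.8, -0.6, 6.0]
grip_width: 0.033
```

Contact with the floor. I release, rise and move to above the second sleeve.

Call:
send_rows(
  moves=[
    [[0, 0, 0, 0, 0, 0.5, 0.6], [0, 0, 0, 0, 0, 0.5, 0.4], [0, 0, 0, 0, 0, 0.5, 0.3], [0, 0, 0, 0, 0, 0.5, 0.2], [0, 0, 0, 0, 0, 0.5, 0.1], [0, 0, 0, 0, 0, -20, 0.1], [0, 0, 0, 0, 0, -50, 0], [0, 0, 0, 0, 0, -90, 0], [0, 0, 0, 0, 0, -130, 0], [0, 0, 0, 0, 0, -170, 0], [0, 0, 0, 0, 0, -210, 0], [0, 0, 0, 0, 0, -220, 0], [0, 0, 0, 0, 0, -220, 0]],
  ],
)

```text
time_s: 14.2
position: [0.5848, -0.0063, 0.2497]
ee_rot: [0.002, -0.078, 0.997, 0.0]
ft_force: [0.1, -0.4, 0.3]
grip_width: 0.0854
```

```bash
python3 - <<'E'
from h import *
s=observe(); p=s["position"]; print(s["time_s"],p,s["ft_force"],s["grip_width"])
im=get_image("wrist"); cv2.imwrite("pics/w4.png",im)
print("sleeve top proj",proj("wrist",[.584,-.007,.064],s),"foot",proj("wrist",[.584,-.007,.004],s))
im=get_image("top"); cv2.imwrite("pics/t2.png",im)
print("far above",plan([.501,.266,.25],188.9),plan([.501,.266,.03],188.9))
E
```

```text
14.2 [ 0.58475211 -0.00631352  0.2497381 ] [ 0.07859391 -0.35851243  0.26582279] 0.08544611760881876
sleeve top proj [261.17219239 164.13282812] foot [261.0107206  153.04993196]
far above ([0.0, -0.16, 0.07], [38.6, 282.0, -3.8]) ([0.0, -0.16, 0.07], [38.0, 282.0, 216.2])
```

View pics/w4.png

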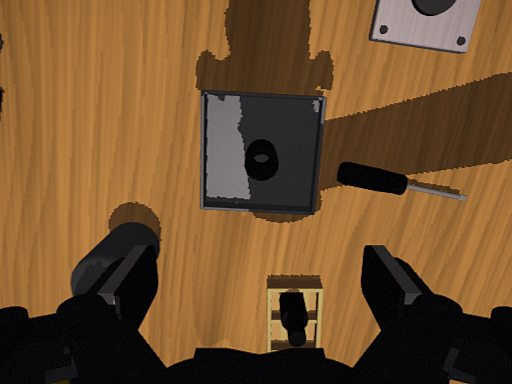

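The first sleeve stands upright in the tray centre, ringed at (261,160), matching the expected (261,153–164). Now the second sleeve.

Call:
send_rows(
  moves=[
    [[0, -0.1, 0, 7, 47, -4, 0], [0, -0.1, 0, 13, 94, -4, 0], [0, -0.1, 0, 19, 141, -4, 0], [0, -0.1, 0, 26, 188, -4, 0], [0, -0.1, 0, 32, 235, -4, 0], [0, -0.1, 0, 38, 282, -4, 0], [0, -0.1, 0, 38, 282, -4, 0], [0, -0.1, 0, 38, 282, 40, 0], [0, -0.1, 0, 38, 282, 80, 0], [0, -0.1, 0, 38, 282, 120, 0], [0, -0.1, 0, 38, 282, 150, 0]],
  ],
)

```text
time_s: 15.4
position: [0.4991, 0.2638, 0.0917]
ee_rot: [-0.003, -0.078, 0.997, -0.002]
ft_force: [-0.6, -0.4, -0.5]
grip_width: 0.0854
```

```bash
python3 - <<'E'
from h import *
s=observe(); print(s["time_s"],s["position"],s["ft_force"]); print(plan([.501,.266,.03],188.9))
E
```

```text
15.4 [0.49907327 0.26377959 0.09168028] [-0.6124867  -0.43838843 -0.51037668]
([-0.2, -0.41, 0.01], [-2.7, 2.1, 61.7])
```

Call:
send_rows(
  moves=[
    [[-0.2, -0.4, 0, -2.7, 2, 15, 0], [-0.2, -0.4, 0, -2.7, 2, 35, 0], [-0.2, -0.4, 0, -2.7, 2, 48, 0], [-0.2, -0.4, 0, -2.7, 2, 57, 0], [-0.2, -0.4, 0, -2.7, 2, 62, 0], [-0.2, -0.4, 0, -2.7, 2, 62, 0], [-0.2, -0.4, 0, -2.7, 2, 62, 0.4], [-0.2, -0.4, 0, -2.7, 2, 62, 1], [-0.2, -0.4, 0, -2.7, 2, 62, 1], [-0.2, -0.4, 0, -2.7, 2, 62, 1], [-0.2, -0.4, 0, -2.7, 2, 62, 1], [-0.2, -0.4, 0, -2.7, 2, 62, 1], [-0.2, -0.4, 0, -2.7, 2, 62, 1]],
  ],
)

```text
time_s: 16.7
position: [0.5013, 0.2662, 0.0305]
ee_rot: [0.0, -0.078, 0.997, 0.0]
ft_force: [-2.0, -0.2, 6.4]
grip_width: 0.0332
```

```bash
python3 - <<'E'
from h import *
s=observe(); print(s["time_s"],s["position"],s["ft_force"],s["grip_width"]); x,y,z=s["position"];print(plan([.4435,-.193,.16],188.9))
E
```

```text
16.7 [0.50133866 0.26618911 0.03045332] [-2.02576762 -0.22359716  6.38827771] 0.033187966816587276
([0.03, 0.05, 0.03], [128.3, -444.6, -129.8])
```

Call:
send_rows(
  moves=[
    [[0, 0, 0, 0, 0, -15, 1], [0, 0, 0, 0, 0, -50, 1], [0, 0, 0, 0, 0, -90, 1], [0, 0, 0, 0, 0, -130, 1], [0, 0, 0, 0, 0, -130, 1], [0, 0, 0, 13, -45, -130, 1], [0, 0, 0, 26, -90, -130, 1], [0, 0, 0, 39, -135, -130, 1], [0, 0, 0, 52, -180, -130, 1], [0, 0, 0, 65, -225, -130, 1], [0, 0, 0, 78, -270, -130, 1], [0, 0, 0, 91, -315, -130, 1], [0, 0, 0, 104, -360, -130, 1], [0, 0, 0, 117, -405, -130, 1], [0, 0, 0, 124, -430, -130, 1], [0, 0, 0, 128, -444.5, -130, 1], [0, 0, 0, 128, -444.5, -130, 1], [0, 0, 0, 128, -444.5, -130, 1]],
  ],
)

```text
time_s: 18.5
position: [0.4433, -0.1928, 0.1594]
ee_rot: [-0.0, -0.077, 0.997, 0.001]
ft_force: [0.2, 0.9, -0.5]
grip_width: 0.0331
```

```bash
python3 - <<'E'
from h import *
s=observe(); print(s["time_s"],s["position"],s["ft_force"],s["grip_width"]);print(plan([.4435,-.193,.1],188.9))
im=get_image("wrist"); R=rot(s["ee_rot"]); cv2.imwrite("pics/w5.png",im)
c=im[180:345,258:263].max(2).mean(1).round().astype(int); print(c.tolist())
for o in (0,-2): print(o,proj("wrist",s["position"]+R@[0,o/1e3-.017,.0254],s)[1].round(1),proj("wrist",s["position"]+R@[0,o/1e3+.017,-.0346],s)[1].round(1))
E
```

```text
18.5 [ 0.44329481 -0.19282409  0.15937378] [ 0.22550691  0.8734717  -0.50167726] 0.03314416061333684
([0.06, -0.03, -0.03], [-0.2, -0.3, 59.4])
[60, 62, 63, 66, 66, 68, 71, 69, 72, 78, 81, 81, 84, 82, 83, 83, 82, 83, 83, 62, 17, 5, 9, 6, 8, 7, 7, 7, 8, 6, 7, 6, 9, 7, 8, 7, 7, 6, 8, 10, 9, 8, 7, 10, 8, 6, 5, 8, 7, 7, 7, 9, 6, 11, 6, 7, 8, 7, 8, 7, 8, 7, 7, 7, 8, 7, 9, 4, 8, 5, 7, 10, 9, 13, 11, 11, 12, 10, 13, 11, 5, 10, 10, 8, 10, 10, 7, 8, 9, 8, 8, 5, 10, 12, 10, 10, 9, 9, 10, 9, 7, 5, 8, 6, 6, 6, 7, 6, 7, 7, 9, 4, 8, 6, 4, 6, 10, 5, 9, 9, 10, 3, 5, 9, 6, 6, 7, 9, 6, 8, 8, 7, 7, 7, 10, 5, 5, 9, 8, 9, 12, 8, 9, 8, 10, 10, 9, 10, 10, 8, 10, 6, 1, 165, 219, 215, 213, 212, 211, 210, 211, 211, 210, 211, 211]
0 198.5 335.2
-2 194.7 330.7
```

The hold is the same as for the first sleeve (front edge row 199.5, rear 333). I descend onto the pin.

Call:
send_rows(
  moves=[
    [[0, 0, 0, 0, 0, 30, 1], [0, 0, 0, 0, 0, 48, 1], [0, 0, 0, 0, 0, 55, 1], [0, 0, 0, 0, 0, 60, 1], [0, 0, 0, 0, 0, 64, 1], [0, 0, 0, 0, 0, 68, 1], [0, 0, 0, 0, 0, 72, 1], [0, 0, 0, 0, 0, 76, 1], [0, 0, 0, 0, 0, 80, 1], [0, 0, 0, 0, 0, 84, 1], [0, 0, 0, 0, 0, 84, 1]],
  ],
)

```text
time_s: 19.65
position: [0.4435, -0.1924, 0.0751]
ee_rot: [-0.0, -0.078, 0.997, 0.0]
ft_force: [0.9, -1.0, -0.7]
grip_width: 0.0341
```

Call:
send_rows(
  moves=[
    [[0, 0, 0, 0, 0, 2, 1], [0, 0, 0, 0, 0, 3, 1], [0, 0, 0, 0, 0, 4, 1], [0, 0, 0, 0, 0, 5, 1], [0, 0, 0, 0, 0, 5, 1]],
  ],
)

```text
time_s: 20.15
position: [0.4435, -0.1924, 0.0701]
ee_rot: [-0.0, -0.078, 0.997, 0.0]
ft_force: [0.2, 0.1, -0.8]
grip_width: 0.0336
```

Call:
send_rows(
  moves=[
    [[0, 0, 0, 0, 0, 1, 1], [0, 0, 0, 0, 0, 2, 1], [0, 0, 0, 0, 0, 3, 1], [0, 0, 0, 0, 0, 3, 1]],
  ],
)

```text
time_s: 20.55
position: [0.4442, -0.1929, 0.0681]
ee_rot: [0.0, -0.078, 0.997, -0.0]
ft_force: [-1.7, -1.4, 7.0]
grip_width: 0.0332
```

It sticks: 7 N with the centre about 51 mm above the seat. I press slightly more, release so it rests, and regrip.

Call:
send_rows(
  moves=[
    [[0, 0, 0, 0, 0, 1.5, 1], [0, 0, 0, 0, 0, 1.5, 1], [0, 0, 0, 0, 0, 0, 0.45], [0, 0, 0, 0, 0, 0, 0.45], [0, 0, 0, 0, 0, 0, 0.45], [0, 0, 0, 0, 0, 0, 0.45], [0, 0, 0, 0, 0, 0, 1], [0, 0, 0, 0, 0, 0, 1], [0, 0, 0, 0, 0, 0, 1], [0, 0, 0, 0, 0, 0, 1], [0, 0, 0, 0, 0, 0, 1], [0, 0, 0, 0, 0, 0, 1]],
  ],
)

```text
time_s: 21.75
position: [0.4441, -0.1929, 0.068]
ee_rot: [0.0, -0.078, 0.997, -0.0]
ft_force: [0.2, 0.2, -0.2]
grip_width: 0.0333
```

```bash
python3 - <<'E'
from h import *
s=observe(); p=s["position"]; print(s["time_s"],p,s["ft_force"],s["grip_width"])
im=get_image("scene"); cv2.imwrite("pics/sc2c.png",cv2.resize(im[160:340,60:360],None,fx=2.6,fy=2.6))
print(plan([.6105,-.2495,.145],188.9),plan([.6105,-.2495,.035],188.9))
E
```

```text
21.75 [ 0.44407212 -0.19290417  0.06804071] [ 0.22144916  0.15039911 -0.24933318] 0.03334238441443085
([-0.01, 0.04, 0.08], [-155.6, -81.9, -76.8]) ([-0.01, 0.04, 0.08], [-155.5, -81.9, 33.2])
```

View pics/sc2c.png

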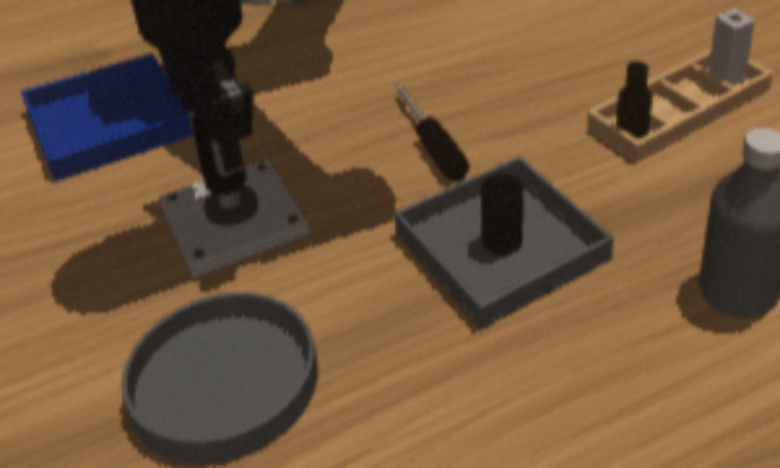

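The first sleeve stands upright in the tray at crop (502,213). The second sits visibly above the seat (230,200) on the pin, so it goes to the tub.

Call:
send_rows(
  moves=[
    [[0, 0, 0, 0, 0, -10, 1], [0, 0, 0, 0, 0, -30, 1], [0, 0, 0, 0, 0, -55, 1], [0, 0, 0, 0, 0, -77, 1], [0, 0, 0, 0, 0, -77, 1], [0, 0, 0, -35, -18, -77, 1], [0, 0, 0, -75, -39, -77, 1], [0, 0, 0, -115, -60, -77, 1], [0, 0, 0, -145, -76, -77, 1], [0, 0, 0, -155.5, -82, -77, 1], [0, 0, 0, -155.5, -82, -60, 1], [0, 0, 0, -155.5, -82, -30, 1], [0, 0, 0, -155.5, -82, 0, 1], [0, 0, 0, -155.5, -82, 18, 1], [0, 0, 0, -155.5, -82, 28, 1], [0, 0, 0, -155.5, -82, 33, 1], [0, 0, 0, -155.5, -82, 33, 1]],
  ],
)

```text
time_s: 23.5
position: [0.6105, -0.2497, 0.0349]
ee_rot: [0.0, -0.078, 0.997, -0.0]
ft_force: [0.8, 0.1, -0.7]
grip_width: 0.0331
```

Call:
send_rows(
  moves=[
    [[0, 0, 0, 0, 0, 2, 1], [0, 0, 0, 0, 0, 4, 1], [0, 0, 0, 0, 0, 5, 1], [0, 0, 0, 0, 0, 5.5, 1], [0, 0, 0, 0, 0, 5.5, 1]],
  ],
)

```text
time_s: 24.0
position: [0.6105, -0.2497, 0.0296]
ee_rot: [0.0, -0.078, 0.997, -0.0]
ft_force: [0.0, 0.2, -0.9]
grip_width: 0.0334
```

Call:
send_rows(
  moves=[
    [[0, 0, 0, 0, 0, 0.7, 1], [0, 0, 0, 0, 0, 1.4, 1], [0, 0, 0, 0, 0, 1.4, 1]],
  ],
)

```text
time_s: 24.3
position: [0.6107, -0.2499, 0.0292]
ee_rot: [0.0, -0.078, 0.997, -0.0]
ft_force: [-1.1, -0.4, 4.6]
grip_width: 0.0334
```

Floor contact. I release and rise.

Call:
send_rows(
  moves=[
    [[0, 0, 0, 0, 0, 0.5, 0.6], [0, 0, 0, 0, 0, 0.5, 0.4], [0, 0, 0, 0, 0, 0.5, 0.3], [0, 0, 0, 0, 0, 0.5, 0.2], [0, 0, 0, 0, 0, 0.5, 0.1], [0, 0, 0, 0, 0, -20, 0.1], [0, 0, 0, 0, 0, -50, 0], [0, 0, 0, 0, 0, -90, 0], [0, 0, 0, 0, 0, -130, 0], [0, 0, 0, 0, 0, -170, 0], [0, 0, 0, 0, 0, -200, 0], [0, 0, 0, 0, 0, -220, 0], [0, 0, 0, 0, 0, -220, 0], [0, 0, 0, 0, 0, -220, 0]],
  ],
)

```text
time_s: 25.7
position: [0.6103, -0.2495, 0.2488]
ee_rot: [0.0, -0.078, 0.997, -0.0]
ft_force: [-0.7, 0.3, -0.3]
grip_width: 0.0852
```

```bash
python3 - <<'E'
from h import *
s=observe(); p=s["position"]; print(s["time_s"],p,s["ft_force"],s["grip_width"])
im=get_image("scene"); cv2.imwrite("pics/sc3c.png",cv2.resize(im[150:370,60:380],None,fx=2.4,fy=2.4))
E
```

```text
25.7 [ 0.61029824 -0.24946122  0.24881386] [-0.71766802  0.27843108 -0.27726037] 0.08519617632995001
```

View pics/sc3c.png

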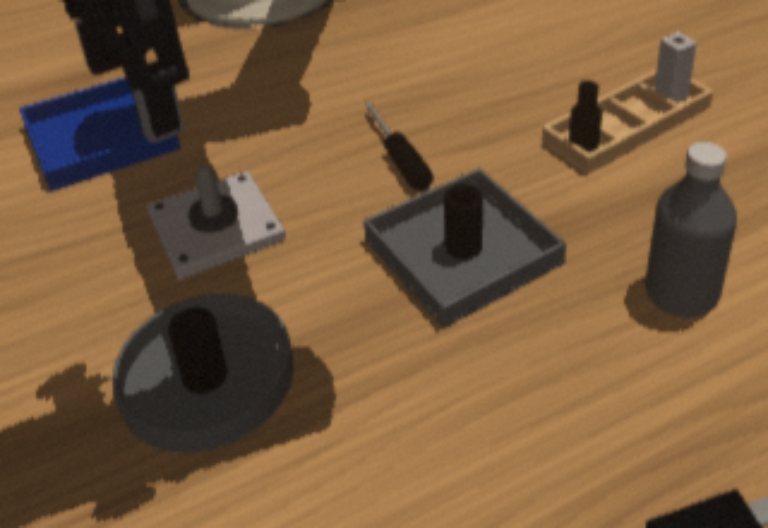

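Both sleeves are in place; the one in the tub appears to lean in the image. I check that against the expected perspective of a vertical there.

```bash
python3 - <<'E'
from h import *
f=lambda X:((proj("scene",X)-[60,150])*2.4).round(0)
for n,x,y in (("tub",.6105,-.2495),("tray",.584,-.007)): print(n,"foot",f([x,y,.004]),"top",f([x,y,.064]))
E
```

```text
tub foot [207. 375.] top [193. 322.]
tray foot [464. 246.] top [463. 195.]
```

The lean matches perspective: the expected axis runs (207,375)→(193,322), and the observed one about (204,377)→(193,321). I hand in.

```bash
python3 -c "
from bench import *
print(job_done())"
```

```text
the job is handed in; nothing more can be done
None
```

Both sleeves are gauged and sorted, and the job was handed in at about 26 s of the 69 s allowed; no verdict is reported.

- **First sleeve** (the pocket next to the plug): it slid fully home, with seat contact at about 5 N. It now stands in the square tray.
- **Second sleeve** (the pocket next to the standoff): it stuck with its centre about 51 mm above the seat, at about 7 N. It now stands in the round tub.

**Last checks:** The final scene picture shows both sleeves upright near the middle of their containers. The tub sleeve looks tilted in that picture, but its lean matches the expected perspective to within a few pixels. The plug, standoff, bottle and screwdriver look undisturbed by eye; I did not measure them. The gripper is open and clear about 0.25 m up, and the wrist force is near zero. The wrist and top cameras disagreed by 2 to 3 mm on the gauge position and about 5 mm on the tub centre, well inside the tolerances for placing. No check failed.

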